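Pack the filter baskets into the soaking cassette

ROBOT

A 7-joint arm with a two-finger parallel gripper is mounted at the origin on a cart in front of the work surface, level with it; the furniture and walls round the work are solid. World frame = base frame: x ahead of the robot, y to its left, z up, the work surface at z = 0. Lengths are in m, angles in rad, forces in N, time in s.
With the tool pointing down it reaches from about 0.4 to 0.85 m from the base axis. Payload 4.5 kg.
Tool frame: the origin (TCP) lies at the very end of the fingers, on their centre line; the grasp point (between the pads) lies 19 mm behind it (r.grip_point_offset is the distance from the TCP to the grasp point, in m); z points along the fingers, y is the line along which they close (so a half turn about z gives the same grasp; the last joint's range is limited). The gripper opens to 88 mm and grips with 3 to 60 N. Pads are 18 mm wide; open, the fingers measure 123 mm over their backs; the gripper's body (75 mm by 187 mm) begins 45 mm behind the grasp point.
Start: joints at [-1.17, 0.689, -0.195, 1.565, 0.157, 0.902, -0.215], TCP at [0.224, 0.583, 0.239] pointing down, gripper open.
Joint ranges: [-3.01, 3.01], [-0.46, 2.08], [-1.47, 1.51], [0.13, 2.56], [-1, 4.14], [0.04, 2.09], [-2.66, 2.66]. Speed limits (rad/s): [2.57, 2.57, 3.14, 3.14, 3.14, 3.14, 3.14].

INTERFACE

Orientations are given as a unit quaternion [x, y, z, w].
In Python, from plant import r gives the robot as it stands.
- The arm moves only by the tool carry_out, never from a script. Its argument "rows" is a list of rows, each a list of 3 entries, a list of its own where there are three numbers: the shift along the tool's x, y, z in cm, then the turn, a rotation vector about the tool's x, y, z in degrees, then the closure, from 0 (fully open) to 1 (shut). A call has 1 to 12 rows; each row is the pose to reach, as a shift and turn from the pose commanded when the call began, along the tool's axes at that moment; what a row does not reach only later rows make up. A row lasts 1/10 s, in which the tool goes at most 50 mm and 8.59 degrees, less where a joint would pass 70% of its speed; a pose out of reach is approached as far as the arm can. A call with a gripper value outside its range is refused whole. The fingers move at their own pace and stop on an object; "newtons" is the grip in N (left out, the last holds). Time passes only in rows, so rows that repeat a pose let the fingers close. It gives the time, the measured TCP pose, the force, the opening and the grip force at its end, in the units of the state.
- r.get_state(): the state, without advancing time (a new reading comes with each control period).
- r.snapshot(name): name is "side" or "top"; returns a dict with "image" (480x640x3 uint8, red, green, blue), "fx", "fy", "cx", "cy" (pixels), "pose" (4x4, takes a point from camera to world coordinates). Camera axes: x right, y up, looking along -z (the intrinsics and any distortion apply to the point x, -y, -z); pixel columns grow to the right and rows downward; lengths in m; the calibration is good to about 2 mm. A picture is of the moment at which its call begins. There is no depth.
- r.finish_job(): hands the job in; it is judged then, once.
The state is a dict: "clock": time; "q": joint angles; "qd": joint speeds; "joint_torque": joint torques, N m; "tool_pos": TCP position; "eef_rot": TCP orientation; "contact_force": force on the tool from outside, world axes, zero at the start; "moment": the same for the moment, N m; "opening": opening from 0.0 (shut) to 1.0 (fully open); "finger_force": force on a finger pad.
Only numpy, scipy, OpenCV 4.12 (cv2) and the standard library are available. Lean on these libraries where they do the work, as an engineer would, in place of code of your own. Each camera call takes 0.05 s, during which the arm holds its last target. There are 200 camera calls.

TASK

Pack the coffee filter baskets for their soak: pull the drawer of the low wooden drawer unit right out to its stop, and stand every basket from it, mouth up, on the floor of the steel cassette between its side walls and its two guide pins. Then lower the cover plate over the two guide pins, held level and never dropped, until it lies flat on the cassette's side walls all round, and push the drawer fully shut; leave the tamper, the jigger and the timer alone.

Things in the scene. Friction and masses are not known exactly. Their poses are not given: they have to be found in the camera images.
- cassette: fixed steel channel 250 (x) by 150 mm (y), left or right of the drawer unit; origin: centre of underside, z up. Floor top at z = 8, inner wall faces at y = +-71 mm (4 mm thick), wall tops at z = 36; ends open. Two upright pins, 12 mm thick with cone tips, at x = +-105 mm, y = 0, tops at z = 68 (collars 22 mm wide, 4 mm high at their feet). Four baskets fit at about x = +-52, y = +-35 mm.
- pin_near (a point): centre of the top of the guide pin at cassette x = -105 mm
- pin_far (a point): centre of the top of the guide pin at cassette x = +105 mm
- cover: loose plate 250 (x) by 150 (y) by 8 mm, 0.3 to 0.65 kg, flat on the worktop; origin: centre of underside, z up. Through holes of 13.6 mm at x = +-105 mm, y = 0, each with a 12 mm high collar on top. Bar handle across the middle along y: 96 mm long, 14 mm thick in x, z = 34 to 52 mm, on posts at y = +-40. Symmetric under a half turn. Seated: underside 36 mm above the cassette's.
- drawer_unit: fixed low wooden drawer unit 200 mm deep (x) by 296 mm wide (y), 78 mm high; origin at the centre of its underside; its drawer slides out along its -x (towards the robot)
- drawer (a joint): how far the drawer is out, m: 0 shut, 0.170 at its stop. Light friction (a few N), stays where left. Its floor is 13 mm above the worktop. Inside it spans unit x = -94 to +77 mm when shut (170 mm further to -x when fully out), y = +-132 mm; side and back walls reach 39 mm above the worktop, the front panel 70 mm.
- drawer_pull (a point): middle of the drawer's pull: a steel tongue 14 mm wide (unit y) and 14 mm high, sticking out 44 mm with its flange from the middle of the front panel, 50 mm above the worktop; the flange is 28 mm wide and 22 mm high. The flange begins 18 mm in front of this point, the panel 20 mm behind it. Grip the tongue from above across its width, between flange and panel.
- basket_a: First steel filter basket (may be absent): round dish 61 mm across the rim, about 45 mm across the bottom, 22 mm high, 45 g; origin: centre of underside, z up out of its mouth. Starts mouth up in the drawer. Grip it from above across the rim (61 mm, flared outside); its inside is no place to grip.
- basket_b: Second steel filter basket (may be absent): round dish 61 mm across the rim, about 45 mm across the bottom, 22 mm high, 45 g; origin: centre of underside, z up out of its mouth. Starts mouth up in the drawer. Grip it from above across the rim (61 mm, flared outside); its inside is no place to grip.
- basket_c: Third steel filter basket (may be absent): round dish 61 mm across the rim, about 45 mm across the bottom, 22 mm high, 45 g; origin: centre of underside, z up out of its mouth. Starts mouth up in the drawer. Grip it from above across the rim (61 mm, flared outside); its inside is no place to grip.
- basket_d: Fourth steel filter basket (may be absent): round dish 61 mm across the rim, about 45 mm across the bottom, 22 mm high, 45 g; origin: centre of underside, z up out of its mouth. Starts mouth up in the drawer. Grip it from above across the rim (61 mm, flared outside); its inside is no place to grip.
- tamper: bystander: tamper with black knob, 106 mm tall; leave it where it is
- jigger: bystander: black hourglass-shaped jigger, 90 mm tall; leave it where it is
- timer: bystander: small white kitchen timer, 62x68x21 mm; leave it where it is

How it is judged:
By the outcome, as a careful person would: the job done as asked, in the order asked, and still so for the second after the job is handed in, with the robot touching nothing.
Of basket_a, basket_b, basket_c, basket_d only 3 to 4 are there at a start; the rules pass over those that are not, and their reading is None.
At some moment in a run one of cover may be knocked a few centimetres aside while the robot is not near it.
It also fails if it takes over 200 s, if anything falls off the work surface, if the arm or the gripper's body presses on something with over 40 N, if the wrist force passes 120 N, or if a joint passes its speed limit or range.

## Working session

There is one attempt and no reset: what is moved stays moved. The work goes in short steps, Python scripts to look and compute and a tool call to move; the robot and the scene stay as the last step left them, time stands still between calls to the robot, and variables do not carry over. Pictures are saved under pics/ and viewed, at most 14 in all, crops included, and the job is handed in when it is done.

Besides the shell and the picture viewer there is one more tool, called after "Request:" as name([rows], argument=value, ...), one row to a line, values as JSON. carry_out: Moves the arm, as the interface text tells. Its arguments: {"type":"object","properties":{"rows":{"type":"array"},"newtons":{"type":"number"}},"required":["rows"]}

```bash
ls; mkdir -p pics
python3 - <<'E'
from plant import r
import cv2,numpy as np
for n in("top","side"):
    s=r.snapshot(n); cv2.imwrite(f"pics/{n}0.png",s["image"][:,:,::-1])
    print(n,{k:(np.round(v,4).tolist()) for k,v in s.items() if k!="image"})
print(r.get_state())
E
```

```text
pics
top {'fx': 489.2578, 'fy': 489.2578, 'cx': 319.3038, 'cy': 241.4702, 'pose': [[0.0004, 0.9851, -0.1721, 0.316], [-1.0, 0.0005, 0.0007, -0.0187], [0.0007, 0.1721, 0.9851, 1.4807], [0.0, 0.0, 0.0, 1.0]]}
side {'fx': 491.7026, 'fy': 491.7026, 'cx': 314.7761, 'cy': 247.6774, 'pose': [[0.9, 0.1694, -0.4016, -0.039], [-0.4351, 0.406, -0.8037, -1.1555], [0.0269, 0.898, 0.4391, 0.6919], [0.0, 0.0, 0.0, 1.0]]}
{'clock': 0.1, 'q': array([-1.1701833 ,  0.68987132, -0.19456312,  1.56622291,  0.15728189,
        0.90249774, -0.21510986]), 'qd': array([-0.00084517, -0.0007927 , -0.00017182, -0.00104454,  0.00035487,
       -0.00139907, -0.0004168 ]), 'joint_torque': array([-2.84205649e-03, -5.28492951e+01, -1.27126493e+00, -1.53836542e+01,
       -5.25129482e-02,  2.00789342e-03,  3.49590607e-05]), 'tool_pos': array([0.22396527, 0.58289531, 0.23801385]), 'eef_rot': array([ 1.82337505e-01,  9.83235672e-01, -7.96922666e-04, -1.07942546e-04]), 'contact_force': array([-0.07027609, -1.19327826, -0.27649308]), 'moment': array([ 0.00802117, -0.00723402,  0.02074229]), 'finger_force': 0.0, 'opening': 1.0017494543145429}
```

View pics/top0.png

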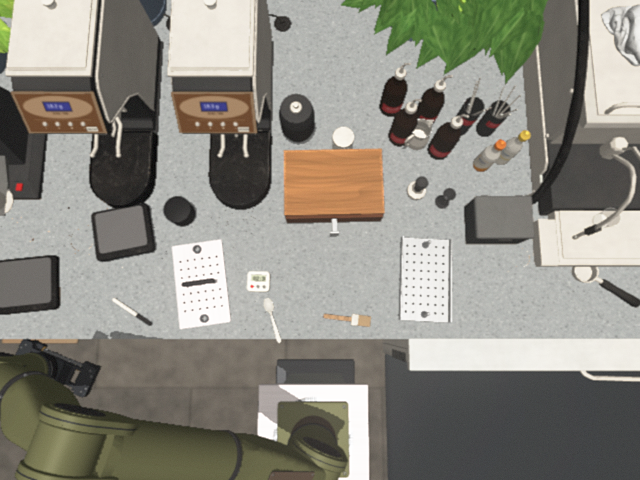

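View pics/side0.png

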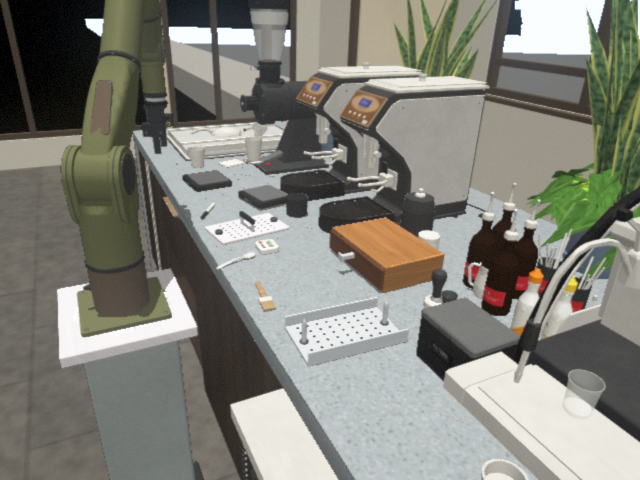

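The top view shows the drawer unit at (334,184), its pull at (335,228), the cassette at (426,280) and the cover at (200,284). The timer is at (258,281), the tamper at (418,188) and the jigger at (446,198). I'll enlarge this area.

```bash
cat > h.py <<'E'
from plant import r
import cv2,numpy as np
from scipy.spatial.transform import Rotation as R
def snap(n,f=None,crop=None,k=4):
    s=r.snapshot(n)
    if f:
        im=s["image"][:,:,::-1]
        if crop: x0,y0,x1,y1=crop; im=im[y0:y1,x0:x1]
        cv2.imwrite(f"pics/{f}.png",cv2.resize(im,None,fx=k,fy=k,interpolation=cv2.INTER_CUBIC))
    return s
def ray(s,u,v):
    P=s["pose"]; d=P[:3,:3]@np.array([(u-s["cx"])/s["fx"],-(v-s["cy"])/s["fy"],-1]); return P[:3,3],d
def at(s,u,v,z):
    o,d=ray(s,u,v); return o+d*(z-o[2])/d[2]
def proj(s,p):
    P=s["pose"]; c=P[:3,:3].T@(np.asarray(p)-P[:3,3]); return np.array([s["cx"]-s["fx"]*c[0]/c[2],s["cy"]+s["fy"]*c[1]/c[2]])
def to(p,yaw=None,bx=None):
    """shift in tool axes (cm) and turn about tool z (deg) to TCP p, tool down with finger line (tool y) at world yaw deg"""
    st=r.get_state(); T=R.from_quat(st["eef_rot"]); m=T.as_matrix()
    sh=m.T@(np.asarray(p)-st["tool_pos"])*100
    out=[np.round(sh,2)]
    if yaw is not None:
        best=None
        for a in (yaw,yaw+180):
            y=np.array([np.cos(np.radians(a)),np.sin(np.radians(a)),0]); z=np.array([0,0,-1.]); x=np.cross(y,z)
            rv=np.degrees((T.inv()*R.from_matrix(np.c_[x,y,z])).as_rotvec())
            if best is None or np.linalg.norm(rv)<np.linalg.norm(best): best=rv
        out.append(np.round(best,2))
    print("shift cm",*out,"pos",np.round(st["tool_pos"],4),"q7",round(st["q"][6],2),"t",st["clock"]); return out
E
python3 - <<'E'
from h import *
s=snap("top","c1",(270,130,470,330),3)
s=snap("top","c2",(160,220,290,340),5)
s=snap("side","c3",(190,190,450,370),3)
E
```

```text
(no output)
```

View pics/c1.png

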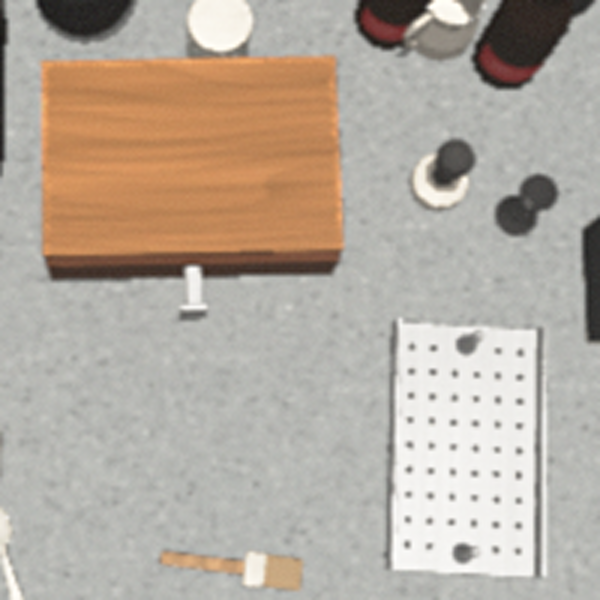

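View pics/c2.png

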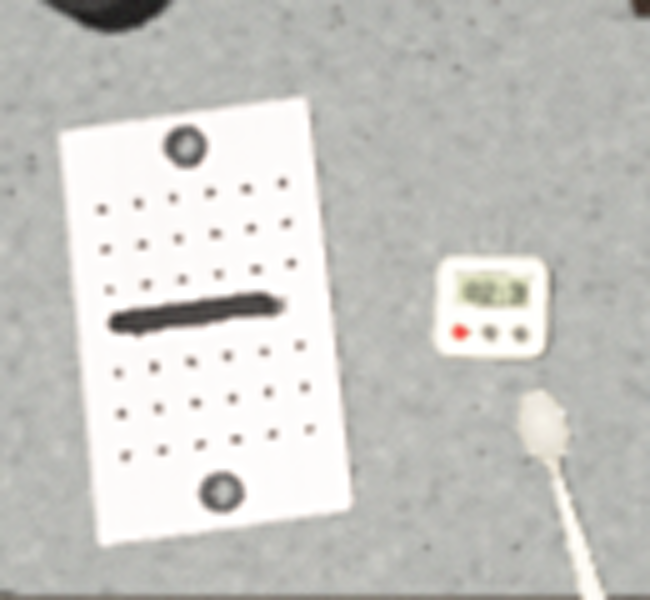

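View pics/c3.png

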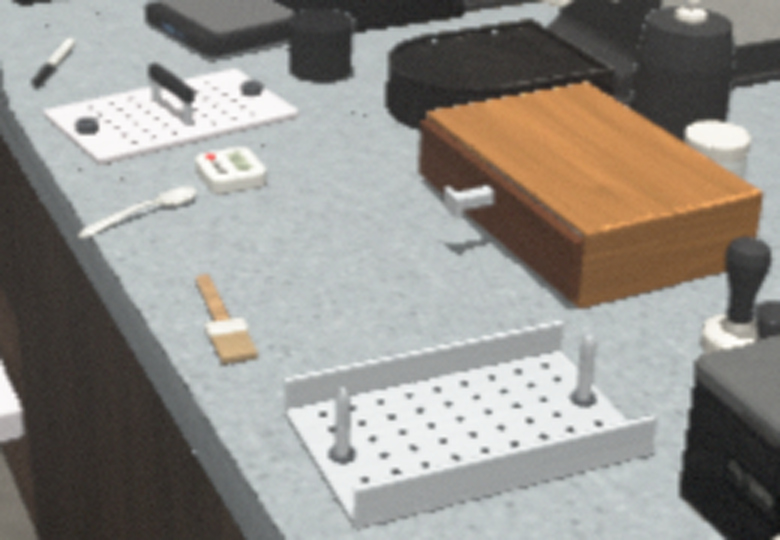

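Five pictures so far. In c1 the pull tongue runs from (193,266) to (193,308), and the pin collars are at (466,344) and (461,553). In c2 the cover collars are at (185,146) and (221,491), and its handle runs from (110,323) to (284,303). The side crop shows the pin tips at (343,391) and (588,336).

Run:
```python
from h import *
t=r.snapshot("top"); s=r.snapshot("side")
A=lambda u,v,z:np.round(at(t,270+u/3-.33,130+v/3-.33,z)*1000,1)
B=lambda u,v,z:np.round(at(t,160+u/5-.4,220+v/5-.4,z)*1000,1)
C=lambda u,v,z:np.round(at(s,190+u/3-.33,190+v/3-.33,z)*1000,1)
print("unit corners",A(42,62,.078),A(335,57,.078),A(343,250,.078),A(44,255,.078))
print("tongue",A(193,268,.057),A(193,306,.057),"flange",A(193,306,.061))
print("collars",A(466,345,.012),A(461,553,.012),"tips top",A(477,335,.068),A(474,549,.068))
print("tips side",C(588,336,.068),C(343,391,.068),"collar side",C(584,397,.012),C(342,453,.012))
print("wall tops cas", A(397,320,.036),A(541,328,.036),A(391,570,.036),A(542,576,.036))
print("flange side",C(452,203,.05),"tongue root",C(490,195,.05))
print("cover collars",B(185,146,.02),B(221,491,.02),"handle",B(112,323,.052),B(280,303,.052))
print("cover corners",B(60,131,.008),B(306,97,.008),B(353,509,.008),B(101,545,.008))
```

```text
unit corners [839.3  87.7  78. ] [ 844.8 -206.2   78. ] [ 646.1 -209.8   78. ] [640.9  83.2  78. ]
tongue [632.7 -63.4  57. ] [594.2 -63.2  57. ] flange [593.5 -63.   61. ]
collars [ 562.9 -341.4   12. ] [ 354.  -328.8   12. ] tips top [ 563.4 -340.2   68. ] [ 356.3 -329.5   68. ]
tips side [ 560.3 -341.6   68. ] [ 350.5 -333.3   68. ] collar side [ 560.3 -344.9   12. ] [ 350.5 -333.7   12. ]
wall tops cas [ 584.2 -268.    36. ] [ 576.1 -411.8   36. ] [ 337.  -255.1   36. ] [ 331.3 -401.6   36. ]
flange side [588.4 -65.6  50. ] tongue root [630.6 -65.   50. ]
cover collars [548.5 351.2  20. ] [342.4 321.   20. ] handle [438.7 381.2  52. ] [450.5 283.5  52. ]
cover corners [559.6 430.9   8. ] [580.8 281.6   8. ] [332.1 244.9   8. ] [311.  393.6   8. ]
```

Run:
```python
from h import *
to([.612,-.064,.15],91.1)
to([.612,-.064,.033],91.1)
```

```text
shift cm [-59.42 -46.52   8.87] [-2.000e-02 -0.000e+00 -2.211e+01] pos [0.2241 0.5833 0.2385] q7 -0.22 t 0.35
shift cm [-59.42 -46.51  20.57] [-2.000e-02 -0.000e+00 -2.211e+01] pos [0.2241 0.5833 0.2385] q7 -0.22 t 0.35
```

Request:
carry_out([
  [[-59.4,-46.5,8.9],[0,0,-22.1],0],
  [[-59.4,-46.5,8.9],[0,0,-22.1],0],
  [[-59.4,-46.5,8.9],[0,0,-22.1],0],
  [[-59.4,-46.5,8.9],[0,0,-22.1],0],
  [[-59.4,-46.5,8.9],[0,0,-22.1],0],
  [[-59.4,-46.5,8.9],[0,0,-22.1],0],
  [[-59.4,-46.5,8.9],[0,0,-22.1],0],
  [[-59.4,-46.5,8.9],[0,0,-22.1],0],
  [[-59.4,-46.5,8.9],[0,0,-22.1],0],
  [[-59.4,-46.5,8.9],[0,0,-22.1],0],
  [[-59.4,-46.5,8.9],[0,0,-22.1],0],
  [[-59.4,-46.5,8.9],[0,0,-22.1],0],
], newtons=30)

```text
clock: 1.55
tool_pos: [0.5315, 0.0705, 0.1683]
eef_rot: [-0.009, 1.0, 0.0, 0.0]
contact_force: [0.5, 0.8, 0.3]
opening: 1.002
finger_force: 0.0
```

Run:
```python
from h import *
to([.612,-.064,.15],91.1)
```

```text
shift cm [ -7.8  -13.6    1.84] [ 0.02  0.04 -0.02] pos [0.5315 0.0705 0.1683] q7 0.98 t 1.55
```

Request:
carry_out([
  [[-7.8,-13.6,1.8],[0,0,0],0],
  [[-7.8,-13.6,1.8],[0,0,0],0],
  [[-7.8,-13.6,1.8],[0,0,0],0],
  [[-7.8,-13.6,1.8],[0,0,0],0],
  [[-7.8,-13.6,6.8],[0,0,0],0.4],
  [[-7.8,-13.6,11.5],[0,0,0],0.4],
  [[-7.8,-13.6,13.5],[0,0,0],0.4],
  [[-7.8,-13.6,13.5],[0,0,0],0.4],
  [[-7.8,-13.6,13.5],[0,0,0],0.4],
])

```text
clock: 2.45
tool_pos: [0.6113, -0.0615, 0.0339]
eef_rot: [-0.01, 1.0, 0.0, 0.0]
contact_force: [-0.0, 1.1, 0.5]
opening: 0.601
finger_force: 0.0
```

Request:
carry_out([
  [[0,0,0],[0,0,0],1],
  [[0,0,0],[0,0,0],1],
  [[0,0,0],[0,0,0],1],
  [[0,0,0],[0,0,0],1],
  [[0,0,0],[0,0,0],1],
  [[0,0,0],[0,0,0],1],
])

```text
clock: 3.05
tool_pos: [0.6111, -0.0625, 0.0337]
eef_rot: [-0.009, 1.0, -0.0, 0.0]
contact_force: [0.1, -0.1, 2.6]
opening: 0.156
finger_force: 30.0
```

Request:
carry_out([
  [[1.5,0,0],[0,0,0],1],
  [[3.5,0,0],[0,0,0],1],
  [[5.5,0,0],[0,0,0],1],
  [[7.5,0,0],[0,0,0],1],
  [[9.5,0,0],[0,0,0],1],
  [[11.5,0,0],[0,0,0],1],
  [[13.5,0,0],[0,0,0],1],
  [[15,0,0],[0,0,0],1],
  [[16,0,0],[0,0,0],1],
  [[16.8,0,0],[0,0,0],1],
  [[17.2,0,0],[0,0,0],1],
  [[17.2,0,0],[0,0,0],1],
])

```text
clock: 4.25
tool_pos: [0.4447, -0.0658, 0.0337]
eef_rot: [-0.009, 1.0, -0.0, 0.005]
contact_force: [12.9, -1.0, -4.2]
opening: 0.154
finger_force: 30.0
```

Run:
```python
from h import *
st=r.get_state(); print(st["tool_pos"],st["contact_force"],st["opening"])
```

```text
[ 0.44469142 -0.06581002  0.03368707] [12.86149587 -0.99582183 -4.21987864] 0.1538962002730903
```

Request:
carry_out([
  [[0.4,0,0],[0,0,0],1],
  [[0.4,0,0],[0,0,0],1],
  [[0.4,0,0],[0,0,0],1],
])

```text
clock: 4.55
tool_pos: [0.4447, -0.0658, 0.0337]
eef_rot: [-0.01, 1.0, 0.0, 0.007]
contact_force: [16.5, -2.7, -8.2]
opening: 0.15
finger_force: 30.0
```

Run:
```python
from h import *
snap("top","d1",(270,130,470,340),3)
```

```text
(no output)
```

View pics/d1.png

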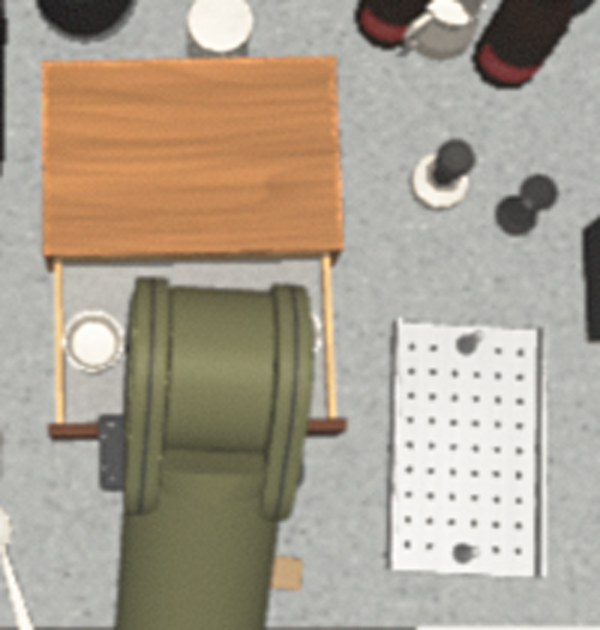

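The drawer is at its stop and one basket shows at (93,342). I'll release the pull and clear the view.

Request:
carry_out([
  [[-0.7,0,0],[0,0,0],1],
  [[-0.7,0,0],[0,0,0],0.4],
  [[-0.7,0,0],[0,0,0],0.4],
  [[-0.7,0,0],[0,0,0],0.4],
  [[-0.7,0,-5],[0,0,0],0.4],
  [[-0.7,0,-10],[0,0,0],0],
  [[-0.7,0,-15],[0,0,0],0],
  [[-0.7,-5,-17],[0,0,0],0],
  [[-0.7,-10,-17],[0,0,0],0],
  [[-0.7,-15,-17],[0,0,0],0],
  [[-0.7,-20,-17],[0,0,0],0],
  [[-0.7,-24,-17],[0,0,0],0],
])

```text
clock: 5.8
tool_pos: [0.4455, -0.3075, 0.2029]
eef_rot: [-0.009, 1.0, -0.001, -0.001]
contact_force: [1.8, 0.8, -0.6]
opening: 0.996
finger_force: 0.0
```

Run:
```python
from h import *
snap("top","d2",(270,200,410,300),5)
```

```text
(no output)
```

View pics/d2.png

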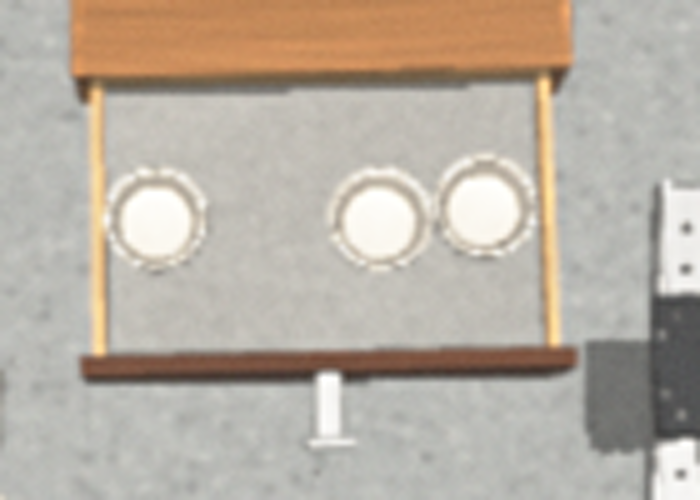

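Three baskets are there and no fourth. Their rims are centred at (156,217), (380,218) and (486,205) in the crop. I'll grip along x, because the neighbours are close together along y.

```bash
cat >> h.py <<'E'
CA=np.radians(-2.9); CC=np.array([.4575,-.336])
def cas(x,y,z):
    return np.r_[CC+np.array([[np.cos(CA),-np.sin(CA)],[np.sin(CA),np.cos(CA)]])@[x,y],z]
E
python3 - <<'E'
from h import *
t=r.snapshot("top")
for u,v in((156,217),(380,218),(486,205)):
    p=at(t,270+u/5-.4,200+v/5-.4,.035); print(np.round(p,4)); p[2]=.13; to(p,-2.9)
for c in((.052,-.035),(-.052,-.035),(-.052,.035),(.052,.035)): print(cas(*c,.15).round(4))
print(r.get_state()["q"].round(2))
E
```

```text
[0.5639 0.0358 0.035 ]
shift cm [-12.23  34.93   6.96] [ -0.1   -0.34 -86.75] pos [ 0.4439 -0.3138  0.2016] q7 1.46 t 5.9
[ 0.5633 -0.0985  0.035 ]
shift cm [-12.09  21.5    7.02] [ -0.1   -0.34 -86.75] pos [ 0.4439 -0.3138  0.2016] q7 1.46 t 5.9
[ 0.5713 -0.1621  0.035 ]
shift cm [-12.85  15.12   7.05] [ -0.1   -0.34 -86.75] pos [ 0.4439 -0.3138  0.2016] q7 1.46 t 5.9
[ 0.5077 -0.3736  0.15  ]
[ 0.4038 -0.3683  0.15  ]
[ 0.4073 -0.2984  0.15  ]
[ 0.5112 -0.3037  0.15  ]
[ 0.97  0.73 -0.76  1.84  0.66  0.85  1.46]
```

Request:
carry_out([
  [[-12.85,15.1,5],[0,0,-86.8],0],
  [[-12.85,15.1,5],[0,0,-86.8],0],
  [[-12.85,15.1,5],[0,0,-86.8],0],
  [[-12.85,15.1,5],[0,0,-86.8],0],
  [[-12.85,15.1,5],[0,0,-86.8],0],
  [[-12.85,15.1,5],[0,0,-86.8],0],
  [[-12.85,15.1,5],[0,0,-86.8],0],
  [[-12.85,15.1,5],[0,0,-86.8],0],
  [[-12.85,15.1,5],[0,0,-86.8],0],
  [[-12.85,15.1,5],[0,0,-86.8],0],
  [[-12.85,15.1,5],[0,0,-86.8],0],
  [[-12.85,15.1,5],[0,0,-86.8],0],
], newtons=12)

```text
clock: 7.1
tool_pos: [0.5717, -0.1514, 0.1527]
eef_rot: [-0.693, 0.721, 0.0, -0.001]
contact_force: [0.5, 0.0, -0.3]
opening: 0.999
finger_force: 0.0
```

Run:
```python
from h import *
to([.5713,-.1621,.022],-2.9)
```

```text
shift cm [ 1.06 -0.02 13.07] [ 0.06 -0.02  0.68] pos [ 0.5717 -0.1514  0.1527] q7 2.43 t 7.1
```

The wrist is near the end of its range, so I'll take the half-turn-equivalent grasp instead.

Request:
carry_out([
  [[0,0,0],[0,0,90],0],
  [[0,0,0],[0,0,90],0],
  [[0,0,0],[0,0,90],0],
  [[0,0,0],[0,0,90],0],
  [[0,0,0],[0,0,90],0],
  [[0,0,0],[0,0,90],0],
  [[0,0,0],[0,0,90],0],
  [[0,0,0],[0,0,90],0],
  [[0,0,0],[0,0,90],0],
  [[0,0,0],[0,0,90],0],
  [[0,0,0],[0,0,90],0],
])

```text
clock: 8.2
tool_pos: [0.5721, -0.1516, 0.1536]
eef_rot: [0.022, 1.0, -0.0, 0.0]
contact_force: [0.1, -0.7, 0.0]
opening: 1.001
finger_force: 0.0
```

Request:
carry_out([
  [[0,0,0],[0,0,90],0],
  [[0,0,0],[0,0,90],0],
  [[0,0,0],[0,0,90],0],
  [[0,0,0],[0,0,90],0],
  [[0,0,0],[0,0,90],0],
  [[0,0,0],[0,0,90],0],
  [[0,0,0],[0,0,90],0],
  [[0,0,0],[0,0,90],0],
  [[0,0,0],[0,0,90],0],
  [[0,0,0],[0,0,90],0],
  [[0,0,0],[0,0,90],0],
  [[0,0,0],[0,0,90],0],
])

```text
clock: 9.4
tool_pos: [0.5722, -0.1515, 0.1537]
eef_rot: [0.721, 0.693, -0.0, 0.001]
contact_force: [0.3, -0.8, 0.0]
opening: 1.002
finger_force: 0.0
```

Run:
```python
from h import *
to([.5713,-.1621,.022],-2.9)
```

```text
shift cm [-1.05 -0.06 13.17] [0.03 0.05 0.68] pos [ 0.5722 -0.1515  0.1537] q7 -0.13 t 9.4
```

Request:
carry_out([
  [[-1.05,-0.05,4],[0,0,0.7],0],
  [[-1.05,-0.05,8],[0,0,0.7],0],
  [[-1.05,-0.05,11],[0,0,0.7],0],
  [[-1.05,-0.05,13.1],[0,0,0.7],0],
  [[-1.05,-0.05,13.1],[0,0,0.7],0],
  [[-1.05,-0.05,13.1],[0,0,0.7],0],
  [[-1.05,-0.05,13.1],[0,0,0.7],0.5],
  [[-1.05,-0.05,13.1],[0,0,0.7],0.5],
  [[-1.05,-0.05,13.1],[0,0,0.7],0.5],
  [[-1.05,-0.05,13.1],[0,0,0.7],0.5],
  [[-1.05,-0.05,13.1],[0,0,0.7],0.5],
  [[-1.05,-0.05,13.1],[0,0,0.7],0.5],
])

```text
clock: 10.6
tool_pos: [0.5715, -0.1625, 0.023]
eef_rot: [0.724, 0.689, 0.0, 0.0]
contact_force: [-0.5, -0.6, 6.2]
opening: 0.658
finger_force: 12.0
```

Run:
```python
from h import *
st=r.get_state();print(st["opening"]*88,st["tool_pos"])
to(cas(.052,-.035,.018),-2.9)
```

```text
57.875378370034824 [ 0.57148181 -0.1625389   0.02304264]
shift cm [-21.39  -5.34   0.51] [0.03 0.01 0.08] pos [ 0.5715 -0.1625  0.023 ] q7 -0.18 t 10.6
```

Request:
carry_out([
  [[0,0,-1.5],[0,0,0],0.5],
  [[0,0,-4],[0,0,0],0.5],
  [[0,0,-8],[0,0,0],0.5],
  [[0,0,-11.5],[0,0,0],0.5],
  [[-3,-0.7,-11.5],[0,0,0],0.5],
  [[-6.5,-1.7,-11.5],[0,0,0],0.5],
  [[-10.5,-2.7,-11.5],[0,0,0],0.5],
  [[-14.5,-3.7,-11.5],[0,0,0],0.5],
  [[-18.5,-4.7,-11.5],[0,0,0],0.5],
  [[-21.4,-5.35,-11.5],[0,0,0],0.5],
  [[-21.4,-5.35,-11.5],[0,0,0],0.5],
  [[-21.4,-5.35,-11.5],[0,0,0],0.5],
])

```text
clock: 11.8
tool_pos: [0.507, -0.374, 0.1379]
eef_rot: [0.725, 0.689, 0.0, 0.0]
contact_force: [0.3, 0.2, 0.4]
opening: 0.661
finger_force: 12.0
```

Run:
```python
from h import *
st=r.get_state();print(st["opening"]*88,st["contact_force"])
to(cas(.052,-.035,.018),-2.9)
snap("side","e1",(270,200,470,350),3)
```

```text
58.19025203449207 [0.2959264  0.24653069 0.4367583 ]
shift cm [ 0.04  0.06 11.99] [ 0.03 -0.01 -0.01] pos [ 0.507  -0.374   0.1379] q7 0.21 t 11.8
```

View pics/e1.png

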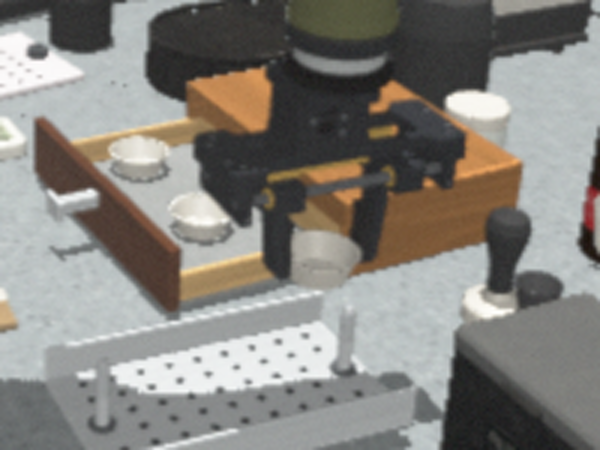

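The basket is held level. The fingertips are at (285,275) and the basket's bottom is just below them. I'll lower it.

Request:
carry_out([
  [[0,0,4],[0,0,0],0.5],
  [[0,0,7.5],[0,0,0],0.5],
  [[0,0,10],[0,0,0],0.5],
  [[0,0,11.3],[0,0,0],0.5],
  [[0,0,11.95],[0,0,0],0.5],
  [[0,0,11.95],[0,0,0],0.5],
  [[0,0,11.95],[0,0,0],0.2],
  [[0,0,11.95],[0,0,0],0.1],
  [[0,0,11.95],[0,0,0],0.1],
  [[0,0,9],[0,0,0],0.1],
  [[0,0,5],[0,0,0],0],
  [[0,0,0],[0,0,0],0],
])

```text
clock: 13.05
tool_pos: [0.5062, -0.3729, 0.1376]
eef_rot: [0.724, 0.69, -0.0, -0.002]
contact_force: [0.7, -0.7, 0.7]
opening: 0.994
finger_force: 0.0
```

Run:
```python
from h import *
to([.5633,-.0985,.022],-2.9)
```

```text
shift cm [27.67  4.39 11.59] [-0.16 -0.09  0.09] pos [ 0.5062 -0.3729  0.1376] q7 0.21 t 13.05
```

Request:
carry_out([
  [[4,0.6,0],[0,0,0],0],
  [[9,1.4,0],[0,0,0],0],
  [[13.5,2.1,0],[0,0,0],0],
  [[18,2.8,0],[0,0,0],0],
  [[22.5,3.5,0],[0,0,0],0],
  [[27.75,4.3,0],[0,0,0],0],
  [[27.75,4.3,3],[0,0,0],0],
  [[27.75,4.3,6.5],[0,0,0],0],
  [[27.75,4.3,9.5],[0,0,0],0],
  [[27.75,4.3,11.6],[0,0,0],0],
  [[27.75,4.3,11.6],[0,0,0],0],
  [[27.75,4.3,11.6],[0,0,0],0],
])

```text
clock: 14.25
tool_pos: [0.5642, -0.0984, 0.0219]
eef_rot: [0.724, 0.69, 0.0, 0.0]
contact_force: [0.1, -0.3, -0.1]
opening: 0.999
finger_force: 0.0
```

Request:
carry_out([
  [[0,0,0],[0,0,0],0.5],
  [[0,0,0],[0,0,0],0.5],
  [[0,0,0],[0,0,0],0.5],
  [[0,0,0],[0,0,0],0.5],
  [[0,0,0],[0,0,0],0.5],
  [[0,0,-1.5],[0,0,0],0.5],
  [[0,0,-4],[0,0,0],0.5],
  [[0,0,-8],[0,0,0],0.5],
  [[0,0,-11.5],[0,0,0],0.5],
  [[0,0,-11.5],[0,0,0],0.5],
])

```text
clock: 15.25
tool_pos: [0.5672, -0.0986, 0.1416]
eef_rot: [0.724, 0.689, 0.003, 0.004]
contact_force: [0.8, 0.1, -0.4]
opening: 0.657
finger_force: 12.0
```

Run:
```python
from h import *
st=r.get_state();print(st["opening"]*88)
to(cas(-.052,-.035,.018),-2.9)
```

```text
57.81899847500475
shift cm [-27.74 -15.1   12.22] [0.55 0.   0.07] pos [ 0.5672 -0.0986  0.1416] q7 -0.24 t 15.25
```

Request:
carry_out([
  [[-2.5,-1.3,0],[0,0,0],0.5],
  [[-6,-3.2,0],[0,0,0],0.5],
  [[-10,-5.3,0],[0,0,0],0.5],
  [[-14,-7.4,0],[0,0,0],0.5],
  [[-18,-9.5,0],[0,0,0],0.5],
  [[-22,-11.5,0],[0,0,0],0.5],
  [[-25.5,-13.4,0],[0,0,0],0.5],
  [[-27.8,-14.6,0],[0,0,0],0.5],
  [[-27.8,-14.6,0],[0,0,0],0.5],
  [[-27.8,-14.6,0],[0,0,0],0.5],
  [[-27.8,-14.6,0],[0,0,0],0.5],
])

```text
clock: 16.35
tool_pos: [0.4055, -0.3673, 0.1364]
eef_rot: [0.723, 0.69, 0.001, -0.0]
contact_force: [1.9, 0.4, 0.1]
opening: 0.66
finger_force: 12.0
```

Run:
```python
from h import *
st=r.get_state();print(st["opening"]*88)
to(cas(-.052,-.035,.018),-2.9)
```

```text
58.0968203317734
shift cm [-0.12 -0.17 11.84] [ 0.04 -0.07  0.22] pos [ 0.4055 -0.3673  0.1364] q7 0.22 t 16.35
```

Request:
carry_out([
  [[-0.1,-0.1,4],[0,0,0],0.5],
  [[-0.1,-0.1,7.5],[0,0,0],0.5],
  [[-0.1,-0.1,10],[0,0,0],0.5],
  [[-0.1,-0.1,11.3],[0,0,0],0.5],
  [[-0.1,-0.1,11.9],[0,0,0],0.5],
  [[-0.1,-0.1,11.9],[0,0,0],0.5],
  [[-0.1,-0.1,11.9],[0,0,0],0.2],
  [[-0.1,-0.1,11.9],[0,0,0],0.1],
  [[-0.1,-0.1,11.9],[0,0,0],0.1],
  [[-0.1,-0.1,9],[0,0,0],0.1],
  [[-0.1,-0.1,5],[0,0,0],0],
  [[-0.1,-0.1,0],[0,0,0],0],
])

```text
clock: 17.55
tool_pos: [0.4024, -0.3693, 0.1369]
eef_rot: [0.724, 0.69, -0.0, -0.001]
contact_force: [0.8, -2.0, -0.1]
opening: 1.003
finger_force: 0.0
```

Run:
```python
from h import *
to([.5639,.0358,.022],-2.9)
```

```text
shift cm [41.23 14.17 11.53] [-0.14 -0.1   0.1 ] pos [ 0.4024 -0.3693  0.1369] q7 0.21 t 17.55
```

Request:
carry_out([
  [[4,1.4,0],[0,0,0],0],
  [[8.5,2.9,0],[0,0,0],0],
  [[13,4.4,0],[0,0,0],0],
  [[17.5,5.9,0],[0,0,0],0],
  [[22,7.5,0],[0,0,0],0],
  [[26.5,9,0],[0,0,0],0],
  [[31,10.5,0],[0,0,0],0],
  [[35.5,12,0],[0,0,0],0],
  [[39,13.2,0],[0,0,0],0],
  [[41.2,13.95,0],[0,0,0],0],
  [[41.2,13.95,0],[0,0,0],0],
  [[41.2,13.95,0],[0,0,0],0],
])

```text
clock: 18.75
tool_pos: [0.5625, 0.034, 0.1365]
eef_rot: [0.724, 0.69, -0.001, 0.0]
contact_force: [0.7, -0.5, 0.1]
opening: 1.001
finger_force: 0.0
```

Run:
```python
from h import *
to([.5639,.0358,.022],-2.9)
```

```text
shift cm [ 0.2   0.13 11.45] [-0.02  0.06  0.1 ] pos [0.5625 0.034  0.1365] q7 -0.45 t 18.75
```

Request:
carry_out([
  [[0.1,0.05,4],[0,0,0],0],
  [[0.1,0.05,8],[0,0,0],0],
  [[0.1,0.05,11.5],[0,0,0],0],
  [[0.1,0.05,11.5],[0,0,0],0],
  [[0.1,0.05,11.5],[0,0,0],0],
  [[0.1,0.05,11.5],[0,0,0],0.5],
  [[0.1,0.05,11.5],[0,0,0],0.5],
  [[0.1,0.05,11.5],[0,0,0],0.5],
  [[0.1,0.05,11.5],[0,0,0],0.5],
  [[0.1,0.05,10],[0,0,0],0.5],
  [[0.1,0.05,6],[0,0,0],0.5],
  [[0.1,0.05,0],[0,0,0],0.5],
])

```text
clock: 19.95
tool_pos: [0.562, 0.0356, 0.1271]
eef_rot: [0.724, 0.69, -0.002, -0.001]
contact_force: [0.3, 0.9, -0.2]
opening: 0.659
finger_force: 12.0
```

Run:
```python
from h import *
st=r.get_state();print(st["opening"]*88,st["finger_force"])
to(cas(-.05,.035,.018),-2.9)
```

```text
58.032275913125886 11.999949531382299
shift cm [-34.11 -13.59  10.98] [-0.21  0.04  0.12] pos [0.562  0.0356 0.1271] q7 -0.46 t 19.95
```

Request:
carry_out([
  [[-2.5,-1,0],[0,0,0],0.5],
  [[-6.5,-2.6,0],[0,0,0],0.5],
  [[-10.5,-4.2,0],[0,0,0],0.5],
  [[-14.5,-5.8,0],[0,0,0],0.5],
  [[-18.5,-7.4,0],[0,0,0],0.5],
  [[-22.5,-9,0],[0,0,0],0.5],
  [[-26.5,-10.6,0],[0,0,0],0.5],
  [[-30.5,-12.2,0],[0,0,0],0.5],
  [[-34.1,-13.7,0],[0,0,0],0.5],
  [[-34.1,-13.7,0],[0,0,0],0.5],
  [[-34.1,-13.7,0],[0,0,0],0.5],
  [[-34.1,-13.7,0],[0,0,0],0.5],
])

```text
clock: 21.15
tool_pos: [0.4109, -0.2969, 0.127]
eef_rot: [0.724, 0.69, 0.001, 0.0]
contact_force: [0.2, 0.7, 0.3]
opening: 0.651
finger_force: 12.0
```

Run:
```python
from h import *
to(cas(-.05,.035,.0175),-2.9)
```

```text
shift cm [-0.17 -0.16 10.95] [ 0.07 -0.03  0.2 ] pos [ 0.4109 -0.2969  0.127 ] q7 0.05 t 21.15
```

Request:
carry_out([
  [[-0.1,-0.1,3.5],[0,0,0],0.5],
  [[-0.1,-0.1,7],[0,0,0],0.5],
  [[-0.1,-0.1,9.5],[0,0,0],0.5],
  [[-0.1,-0.1,10.5],[0,0,0],0.5],
  [[-0.1,-0.1,10.95],[0,0,0],0.5],
  [[-0.1,-0.1,10.95],[0,0,0],0.5],
  [[-0.1,-0.1,10.95],[0,0,0],0.2],
  [[-0.1,-0.1,10.95],[0,0,0],0.1],
  [[-0.1,-0.1,10.95],[0,0,0],0.1],
  [[-0.1,-0.1,8],[0,0,0],0.1],
  [[-0.1,-0.1,4],[0,0,0],0],
  [[-0.1,-0.1,-1],[0,0,0],0],
])

```text
clock: 22.35
tool_pos: [0.4079, -0.2986, 0.137]
eef_rot: [0.724, 0.69, -0.0, -0.001]
contact_force: [0.3, -0.7, -0.3]
opening: 1.0
finger_force: 0.0
```

Run:
```python
from h import *
to([.446,.336,.20],98.3)
to([.446,.336,.20],98.3-180)
```

```text
shift cm [63.58  0.69 -6.22] [-1.80e-01  4.00e-02  7.89e+01] pos [ 0.4079 -0.2986  0.137 ] q7 0.05 t 22.35
shift cm [63.58  0.69 -6.22] [-1.80e-01  4.00e-02  7.89e+01] pos [ 0.4079 -0.2986  0.137 ] q7 0.05 t 22.35
```

Request:
carry_out([
  [[4,0,-2],[0,0,-11.2],0],
  [[8.5,0,-4],[0,0,-11.2],0],
  [[13,0,-6],[0,0,-11.2],0],
  [[17.5,0,-8],[0,0,-11.2],0],
  [[22,0.2,-8],[0,0,-11.2],0],
  [[26.5,0.3,-8],[0,0,-11.2],0],
  [[31,0.4,-8],[0,0,-11.2],0],
  [[35,0.5,-8],[0,0,-11.2],0],
  [[36,0.5,-8],[0,0,-11.2],0],
  [[36,0.5,-8],[0,0,-11.2],0],
])

```text
clock: 23.35
tool_pos: [0.4315, 0.0618, 0.2167]
eef_rot: [0.652, 0.758, 0.0, 0.0]
contact_force: [-0.0, -0.2, 0.1]
opening: 1.002
finger_force: 0.0
```

Run:
```python
from h import *
snap("top","f1",(160,220,460,340),2.6)
to([.446,.336,.20],8.3)
```

```text
shift cm [27.11  5.51  1.62] [-0.03  0.04  0.13] pos [0.4312 0.0598 0.2165] q7 -0.47 t 23.4
```

View pics/f1.png

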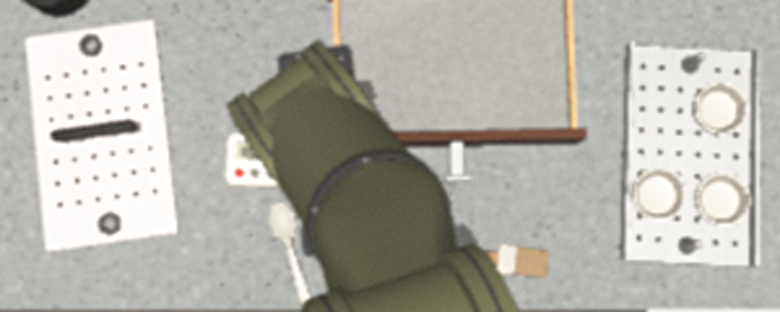

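The three baskets stand mouth up in the cassette at (717,109), (658,195) and (722,200). The cover has been knocked: its collars are now at (91,44) and (110,223). I'll recompute its pose.

Run:
```python
from h import *
t=r.snapshot("top")
B=lambda u,v,z:at(t,160+(u+.5)/2.6-.5,220+(v+.5)/2.6-.5,z)
a,b=B(91,45,.02),B(110,223,.02); c=(a+b)/2; print(a,b,c,np.degrees(np.arctan2(*(a-b)[1::-1])),np.linalg.norm(a-b))
cs=[B(*p,.008) for p in((25,38),(155,20),(176,233),(47,250))]; print(np.mean(cs,0)); 
d=cs[0]+cs[1]-cs[2]-cs[3]; print(np.degrees(np.arctan2(d[1],d[0])))
h1,h2=B(54,135,.052),B(137,127,.052); print((h1+h2)/2, np.degrees(np.arctan2(-(h1-h2)[0],(h1-h2)[1])))
to(np.r_[c[:2],.15],7)
```

```text
[0.58474482 0.35857027 0.02      ] [0.37854353 0.32779952 0.02      ] [0.48164418 0.34318489 0.02      ] 8.487433892161876 0.20848456154563952
[0.48209198 0.34578205 0.008     ]
8.173158189854883
[0.48019569 0.34083636 0.052     ] 5.585559608708412
shift cm [27.44  9.11  6.6 ] [-0.05  0.07  1.3 ] pos [0.4312 0.0586 0.2164] q7 -0.47 t 23.45
```

Request:
carry_out([
  [[4.5,1.5,1],[0,0,0],0],
  [[9,3,2],[0,0,0],0],
  [[13.5,4.5,3],[0,0,0],0],
  [[18,6,4],[0,0,0],0],
  [[22.5,7.5,5],[0,0,0],0.3],
  [[27.4,9.1,6.6],[0,0,0],0.4],
  [[27.4,9.1,6.6],[0,0,0],0.4],
  [[27.4,9.1,6.6],[0,0,0],0.4],
  [[27.4,9.1,6.6],[0,0,0],0.4],
  [[27.4,9.1,6.6],[0,0,0],0.4],
], newtons=15)

```text
clock: 24.45
tool_pos: [0.4825, 0.3415, 0.1508]
eef_rot: [0.655, 0.756, -0.001, 0.001]
contact_force: [1.5, -0.4, -0.2]
opening: 0.601
finger_force: 0.0
```

Run:
```python
from h import *
to([.4815,.343,.025],8.2)
```

```text
shift cm [ 0.19 -0.08 12.58] [ 0.    0.11 -0.02] pos [0.4825 0.3415 0.1508] q7 -0.86 t 24.45
```

Request:
carry_out([
  [[0.1,0,4],[0,0,0],0.4],
  [[0.1,0,8],[0,0,0],0.4],
  [[0.1,0,11],[0,0,0],0.4],
  [[0.1,0,12.6],[0,0,0],0.4],
  [[0.1,0,12.6],[0,0,0],0.4],
  [[0.1,0,12.6],[0,0,0],0.4],
  [[0.1,0,12.6],[0,0,0],1],
  [[0.1,0,12.6],[0,0,0],1],
  [[0.1,0,12.6],[0,0,0],1],
  [[0.1,0,12.6],[0,0,0],1],
  [[0.1,0,12.6],[0,0,0],1],
  [[0.1,0,12.6],[0,0,0],1],
])

```text
clock: 25.65
tool_pos: [0.4814, 0.3456, 0.0247]
eef_rot: [0.654, 0.757, 0.0, -0.0]
contact_force: [-0.4, -0.4, 3.0]
opening: 0.157
finger_force: 15.0
```

Request:
carry_out([
  [[0,0,0],[0,0,0],1],
  [[0,0,0],[0,0,0],1],
  [[0,0,-0.5],[0,0,0],1],
  [[0,0,-1.5],[0,0,0],1],
  [[0,0,-3],[0,0,0],1],
  [[0,0,-5],[0,0,0],1],
  [[0,0,-8],[0,0,0],1],
  [[0,0,-11],[0,0,0],1],
  [[0,0,-14],[0,0,0],1],
  [[0,0,-16],[0,0,0],1],
  [[0,0,-16],[0,0,0],1],
], newtons=50)

```text
clock: 26.75
tool_pos: [0.483, 0.3469, 0.1883]
eef_rot: [0.654, 0.757, 0.004, 0.001]
contact_force: [0.4, -0.4, -4.3]
opening: 0.152
finger_force: 50.0
```

Run:
```python
from h import *
st=r.get_state(); print(st["opening"]*88,st["contact_force"],st["moment"])
to(cas(0,0,.18),-2.9)
```

```text
13.333733427057854 [ 0.39806441 -0.37282941 -4.33400197] [ 0.00542664  0.01795756 -0.02710603]
shift cm [-67.2  -12.47   0.5 ] [ 0.32 -0.25 11.27] pos [0.483  0.3469 0.1883] q7 -0.84 t 26.75
```

Request:
carry_out([
  [[-2,-0.4,0],[0,0,1],1],
  [[-5,-0.9,0],[0,0,2],1],
  [[-9,-1.7,0],[0,0,3],1],
  [[-13,-2.4,0],[0,0,4],1],
  [[-17,-3.2,0],[0,0,5],1],
  [[-21,-3.9,0],[0,0,6],1],
  [[-25,-4.6,0],[0,0,7],1],
  [[-29,-5.4,0],[0,0,8],1],
  [[-33,-6.1,0],[0,0,9],1],
  [[-37,-6.9,0],[0,0,10],1],
  [[-41,-7.6,0],[0,0,11],1],
  [[-44,-8.2,0],[0,0,11.3],1],
])

```text
clock: 27.95
tool_pos: [0.4632, -0.1047, 0.1838]
eef_rot: [0.726, 0.688, -0.001, -0.0]
contact_force: [-1.1, 0.3, -3.7]
opening: 0.153
finger_force: 50.0
```

Run:
```python
from h import *
to(cas(0,0,.16),-2.9)
```

```text
shift cm [-23.12   0.68   2.4 ] [-0.1   0.06 -0.18] pos [ 0.4632 -0.1047  0.1838] q7 -0.32 t 27.95
```

Request:
carry_out([
  [[-3,0.1,0],[0,0,0],1],
  [[-7,0.2,0],[0,0,0],1],
  [[-11,0.3,0],[0,0,0],1],
  [[-15,0.4,0],[0,0,0],1],
  [[-19,0.6,0],[0,0,0],1],
  [[-21.5,0.65,1],[0,0,0],1],
  [[-23.1,0.7,2],[0,0,0],1],
  [[-23.1,0.7,2.8],[0,0,0],1],
  [[-23.1,0.7,2.8],[0,0,0],1],
  [[-23.1,0.7,2.8],[0,0,0],1],
  [[-23.1,0.7,2.8],[0,0,0],1],
  [[-23.1,0.7,2.8],[0,0,0],1],
])

```text
clock: 29.15
tool_pos: [0.4604, -0.3317, 0.1569]
eef_rot: [0.724, 0.69, 0.0, 0.0]
contact_force: [0.1, -1.1, -3.1]
opening: 0.149
finger_force: 50.0
```

Run:
```python
from h import *
to(cas(0,0,.11),-2.9)
snap("top","g1",(375,205,475,335),4.5)
s=snap("side","g2",(270,250,430,370),5)
```

```text
shift cm [-0.45 -0.27  4.69] [ 0.05 -0.    0.09] pos [ 0.4604 -0.3317  0.1569] q7 0.09 t 29.15
```

View pics/g2.png

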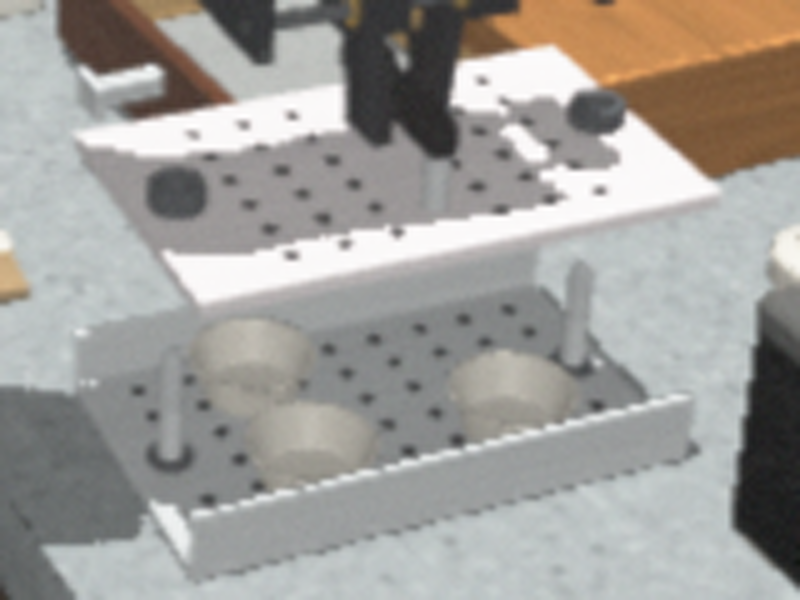

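The side crop shows three upright baskets. The pin tips are at (170,348) and (581,262), and the cover collar tops are at about (176,176) and (597,96). The cover is level.

View pics/g1.png

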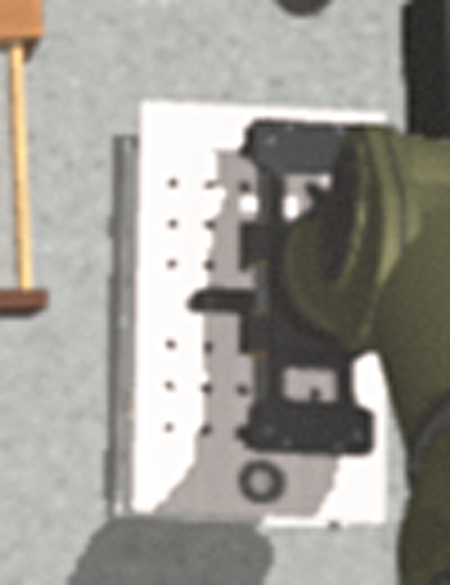

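```bash
cat > m.py <<'E'
from h import *
E
python3 - <<'E'
from h import *
t=r.snapshot("top"); s=r.snapshot("side"); st=r.get_state(); print(st["tool_pos"])
zc=st["tool_pos"][2]-.0247+.020
S=lambda u,v,z:at(s,270+(u+.5)/5-.5,250+(v+.5)/5-.5,z)
T=lambda u,v,z:at(t,375+(u+.5)/4.5-.5,205+(v+.5)/4.5-.5,z)
C=lambda u,v,z:at(t,270+(u+.5)/3-.5,130+(v+.5)/3-.5,z)
n,f=S(176,177,zc),S(597,97,zc); pn,pf=S(170,349,.068),S(581,263,.068)
yaw=lambda a,b:np.degrees(np.arctan2(*(a-b)[1::-1]))
for l,a,b in(("cover side",n,f),("pins side",pn,pf),("pins top",C(474,549,.068),C(477,335,.068)),("pin feet top",C(461,553,.012),C(466,345,.012))):
    print(l,a.round(4),b.round(4),"mid",((a+b)/2).round(4),"yaw",yaw(b,a).round(2),np.linalg.norm(b-a).round(4))
print("cover near top",T(262,480,zc))
zt=zc-.012
cs=[T(140,101,zt),T(387,112,zt),T(133,517,zt),T(385,523,zt)]; print([c.round(4) for c in cs],np.mean(cs,0))
E
```

```text
[ 0.45990698 -0.33258705  0.15665755]
cover side [ 0.3549 -0.3243  0.152 ] [ 0.5649 -0.3348  0.152 ] mid [ 0.4599 -0.3295  0.152 ] yaw -2.86 0.2102
pins side [ 0.3507 -0.3308  0.068 ] [ 0.5593 -0.3437  0.068 ] mid [ 0.455  -0.3372  0.068 ] yaw -3.54 0.209
pins top [ 0.3563 -0.3295  0.068 ] [ 0.5634 -0.3402  0.068 ] mid [ 0.4599 -0.3349  0.068 ] yaw -2.97 0.2073
pin feet top [ 0.354  -0.3288  0.012 ] [ 0.5629 -0.3414  0.012 ] mid [ 0.4584 -0.3351  0.012 ] yaw -3.46 0.2092
cover near top [ 0.35764549 -0.3250561   0.15195755]
[array([ 0.5913, -0.2612,  0.14  ]), array([ 0.5844, -0.4144,  0.14  ]), array([ 0.3359, -0.2493,  0.14  ]), array([ 0.3324, -0.4008,  0.14  ])] [ 0.46101705 -0.33143477  0.13995755]
```

Request:
carry_out([
  [[-0.45,-0.35,1.5],[0,0,0.4],1],
  [[-0.45,-0.35,3.5],[0,0,0.4],1],
  [[-0.45,-0.35,4.8],[0,0,0.4],1],
  [[-0.45,-0.35,5.3],[0,0,0.4],1],
  [[-0.45,-0.35,5.3],[0,0,0.4],1],
  [[-0.45,-0.35,5.3],[0,0,0.4],1],
  [[-0.45,-0.35,5.3],[0,0,0.4],1],
  [[-0.45,-0.35,5.3],[0,0,0.4],1],
])

```text
clock: 30.15
tool_pos: [0.4564, -0.3373, 0.104]
eef_rot: [0.727, 0.686, 0.0, 0.001]
contact_force: [-0.0, 0.3, -3.2]
opening: 0.15
finger_force: 50.0
```

Run:
```python
from h import *
st=r.get_state(); print(st["tool_pos"],st["contact_force"])
s=r.snapshot("side")["image"][265:365,270:430,::-1]; t=r.snapshot("top")["image"][220:330,395:475,::-1]
a=cv2.resize(s,None,fx=5,fy=5,interpolation=cv2.INTER_CUBIC)
cv2.imwrite("pics/h1.png",a); cv2.imwrite("pics/h1t.png",cv2.resize(t,None,fx=5,fy=5,interpolation=cv2.INTER_CUBIC))
```

```text
[ 0.45643113 -0.33726683  0.10402016] [-0.03033519  0.28385306 -3.17730908]
```

View pics/h1.png

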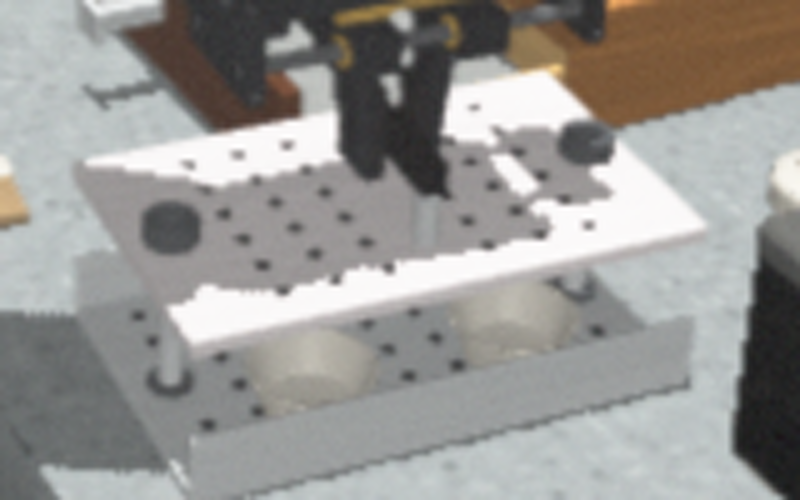

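The side crop shows the cover just above the pins. The collar centroids are at about (171,227) and (587,143), and the pin tips stay at (170,273) and (581,188).

Run:
```python
from h import *
s=r.snapshot("side"); t=r.snapshot("top"); st=r.get_state(); p=st["tool_pos"]; print(p)
zu=p[2]-.0247
S=lambda u,v,z:at(s,270+(u+.5)/5-.5,265+(v+.5)/5-.5,z)
n,f=S(171,227,zu+.014),S(587,143,zu+.014); pn,pf=S(170,273,.068),S(581,188,.068)
print("cover",n,f,"pins",pn,pf); print("delta",pn-n,pf-f)
# pin shaft centre at foot in side view
print("feet",S(170,382,.012),S(577,292,.012))
im=t["image"]; g=cv2.cvtColor(im,cv2.COLOR_RGB2GRAY)
# dark collar centroid in the top view near expected
for x,lab in((-.105,"near"),):
    q=proj(t,np.r_[p[:2]+x*np.array([np.cos(CA),np.sin(CA)]),zu+.02]); u,v=q.round().astype(int); print(lab,q)
    w=g[v-8:v+9,u-8:u+9]; print(w)
```

```text
[ 0.45608759 -0.33715763  0.10363793]
cover [ 0.35060008 -0.33097266  0.09293793] [ 0.55977487 -0.34397145  0.09293793] pins [ 0.35098914 -0.3300802   0.068     ] [ 0.55927733 -0.34370089  0.068     ]
delta [ 0.00038906  0.00089246 -0.02493793] [-0.00049754  0.00027056 -0.02493793]
feet [ 0.34989033 -0.33474961  0.012     ] [ 0.55944371 -0.3491198   0.012     ]
near [431.00264903 314.19807505]
[[172 174 158 112  81  65  61  62  59  59  63  69  76  73  61  59  58]
 [170 174 165 148 134 111  98  95  90  85  86  88  86  75  71  68  65]
 [171 173 178 172 169 161 154 151 132 135 142 141 133 122 119 117 107]
 [171 174 177 174 160 143 130 124 117 145 162 173 173 169 168 168 163]
 [171 174 171 157 120  88  84  84  87  98 132 163 178 176 177 176 172]
 [172 175 161 122  87  79  88  99  93  82  93 127 165 176 176 171 168]
 [173 173 151  99  76 100 124 139 129  93  76  99 143 169 177 170 169]
 [175 167 135  87  83 112 138 153 144 108  77  92 134 169 175 171 169]
 [170 165 132  83  85 113 135 151 148 117  80  86 129 170 175 171 168]
 [170 167 140  92  79 100 132 141 136 105  74  91 134 168 176 174 169]
 [171 171 160 121  82  82 104 114  97  79  77 108 152 172 173 173 168]
 [169 173 175 154 113  83  78  77  76  84 103 140 166 174 174 172 168]
 [171 173 175 172 153 124 106 105 112 127 139 165 171 173 175 172 169]
 [173 173 174 173 172 169 163 165 163 168 170 175 174 175 174 173 168]
 [164 160 165 168 168 170 172 173 169 170 176 176 176 172 172 173 172]
 [123 128 131 135 133 139 146 148 147 150 163 170 166 159 159 159 162]
 [117 115 111 115 117 114 123 121 119 120 127 129 122 118 115 118 132]]
```

Run:
```python
from h import *
g=cv2.imread("pics/top0.png",0); t=r.snapshot("top")
np.set_printoptions(linewidth=200)
for u,v in((424,314),(426,245)): print(u-7,v-7);print(g[v-7:v+6,u-7:u+10])
print("collar",at(t,430.2,313.8,.0993), "foot unit du,dv",at(t,424,314,.012),at(t,425,314,.012),at(t,424,315,.012))
for z in(.012,.03,.068): print(z,proj(t,[.354,-.331,z]),proj(t,[.5635,-.3415,z]))
```

```text
417 307
[[243 245 243 243 243 242 241 242 243 242 242 242 241 240 242 242 241]
 [244 243 243 244 242 244 242 243 243 243 241 240 241 240 240 242 240]
 [244 244 243 243 244 245 243 242 243 244 242 241 240 240 240 241 240]
 [243 245 244 245 245 241 234 229 238 244 244 243 241 242 243 241 241]
 [245 244 244 242 229 177 150 144 172 207 235 236 237 241 243 242 240]
 [244 245 245 234 165 112  95  94 104 132 163 192 218 238 244 242 229]
 [243 245 245 229 145 104 100 100 104 122 167 213 218 236 242 243 230]
 [243 245 241 214 137 107 105 110 117 130 169 205 208 230 242 242 237]
 [243 245 245 231 151 112 110 120 126 129 159 192 219 237 243 241 241]
 [243 245 244 238 190 139 114 116 126 159 211 235 238 241 242 242 242]
 [244 245 244 244 235 195 164 152 175 218 240 243 242 241 241 241 240]
 [244 245 245 245 245 241 235 230 239 243 244 243 241 240 242 241 240]
 [245 247 246 245 246 245 247 247 249 247 245 244 242 242 244 242 241]]
419 238
[[198 191 182 182 190 197 193 183 183 199 202 199 200 191 188 188 189]
 [229 231 229 233 238 237 239 238 235 230 225 227 235 232 220 213 216]
 [234 235 236 238 
[... 423 characters left out ...]
69 123 106 111 110 126 177 231 235 234 234 233 220 161]
 [233 236 234 220 166 132 124 137 173 216 234 234 232 234 234 221 164]
 [233 235 237 236 227 201 188 200 229 237 235 234 234 234 234 233 225]
 [233 233 235 237 238 236 233 236 238 237 235 231 233 233 234 235 236]
 [234 234 234 236 237 238 237 237 236 234 234 232 234 234 235 234 235]]
collar [ 0.35231252 -0.32956272  0.0993    ] foot unit du,dv [ 0.35401292 -0.33076604  0.012     ] [ 0.35401424 -0.33373736  0.012     ] [ 0.35107418 -0.33065904  0.012     ]
0.012 [424.0789003  314.00443112] [425.02023866 244.465816  ]
0.03 [425.3773687  313.84452005] [426.29823118 243.47208775]
0.068 [428.22671961 313.49361222] [429.09997396 241.29353747]
```

Request:
carry_out([
  [[-0.15,0,0.4],[0,0,0],1],
  [[-0.15,0,0.8],[0,0,0],1],
  [[-0.15,0,1.2],[0,0,0],1],
  [[-0.15,0,1.5],[0,0,0],1],
  [[-0.15,0,1.5],[0,0,0],1],
  [[-0.15,0,1.5],[0,0,0],1],
])

```text
clock: 31.0
tool_pos: [0.4559, -0.3384, 0.0882]
eef_rot: [0.727, 0.686, 0.0, -0.0]
contact_force: [0.2, -0.5, -3.5]
opening: 0.148
finger_force: 50.0
```

Run:
```python
from h import *
st=r.get_state(); print(st["tool_pos"],st["contact_force"],st["moment"],st["opening"]*88,R.from_quat(st["eef_rot"]).as_matrix().round(4).tolist())
```

```text
[ 0.45594655 -0.33841576  0.08822858] [ 0.16477194 -0.49883711 -3.49632174] [-0.11085653  0.08876887  0.02466981] 13.021100417348583 [[0.0576, 0.9983, -0.0002], [0.9983, -0.0576, 0.0003], [0.0003, -0.0002, -1.0]]
```

Request:
carry_out([
  [[0,0,0.2],[0,0,0],1],
  [[0,0,0.4],[0,0,0],1],
  [[0,0,0.6],[0,0,0],1],
  [[0,0,0.6],[0,0,0],1],
])

```text
clock: 31.4
tool_pos: [0.4568, -0.3379, 0.0822]
eef_rot: [0.727, 0.687, 0.001, 0.0]
contact_force: [1.9, 2.4, -2.7]
opening: 0.15
finger_force: 50.0
```

Run:
```python
from h import *
st=r.get_state(); print(st["tool_pos"],st["contact_force"],st["moment"],st["opening"]*88)
```

```text
[ 0.45680439 -0.33790758  0.08222336] [ 1.88801546  2.40211582 -2.74298605] [ 0.31506759 -0.496343    0.00900349] 13.178429706494873
```

Request:
carry_out([
  [[0.1,0.12,0],[0,0,0],1],
  [[0.1,0.12,0.2],[0,0,0],1],
  [[0.1,0.12,0.4],[0,0,0],1],
  [[0.1,0.12,0.6],[0,0,0],1],
  [[0.1,0.12,0.6],[0,0,0],1],
])

```text
clock: 31.9
tool_pos: [0.457, -0.3377, 0.076]
eef_rot: [0.727, 0.686, -0.0, -0.0]
contact_force: [1.2, -0.1, -2.4]
opening: 0.151
finger_force: 50.0
```

Run:
```python
from h import *
st=r.get_state(); print(st["tool_pos"],st["contact_force"],st["moment"],st["opening"]*88)
```

```text
[ 0.45700374 -0.33765252  0.07602852] [ 1.17738036 -0.08384271 -2.42291458] [ 0.0526449  -0.1431679   0.05564549] 13.325372483233473
```

Request:
carry_out([
  [[0,0.03,0.2],[0,0,0],1],
  [[0,0.03,0.4],[0,0,0],1],
  [[0,0.03,0.6],[0,0,0],1],
  [[0,0.03,0.8],[0,0,0],1],
  [[0,0.03,1],[0,0,0],1],
  [[0,0.03,1.2],[0,0,0],1],
  [[0,0.03,1.2],[0,0,0],1],
])

```text
clock: 32.6
tool_pos: [0.4573, -0.3376, 0.0641]
eef_rot: [0.727, 0.686, -0.0, -0.0]
contact_force: [0.6, 0.4, -2.9]
opening: 0.154
finger_force: 50.0
```

Run:
```python
from h import *
st=r.get_state(); print(st["tool_pos"],st["contact_force"],st["moment"],st["opening"]*88)
```

```text
[ 0.4573499  -0.33762991  0.06405851] [ 0.59656882  0.41692629 -2.94447156] [ 0.01727594  0.04615402 -0.01469628] 13.527344881075791
```

Free so far, with the underside about 3.5 mm above the walls. I'll ease it down until the force changes.

Request:
carry_out([
  [[0,0,0.1],[0,0,0],1],
  [[0,0,0.2],[0,0,0],1],
  [[0,0,0.3],[0,0,0],1],
  [[0,0,0.4],[0,0,0],1],
  [[0,0,0.45],[0,0,0],1],
  [[0,0,0.45],[0,0,0],1],
  [[0,0,0.45],[0,0,0],1],
])

```text
clock: 33.3
tool_pos: [0.4576, -0.3376, 0.0606]
eef_rot: [0.727, 0.686, -0.0, 0.0]
contact_force: [-1.5, 2.0, 5.9]
opening: 0.153
finger_force: 50.0
```

Run:
```python
from h import *
st=r.get_state(); print(st["tool_pos"],st["contact_force"],st["moment"],st["opening"]*88)
```

```text
[ 0.45757903 -0.33764115  0.06061917] [-1.46628161  1.97166208  5.88289605] [0.26603817 0.42678275 0.05648163] 13.422981259006905
```

Contact is at the expected seated height, so I'll release and rise.

Request:
carry_out([
  [[0,0,0],[0,0,0],0.9],
  [[0,0,0],[0,0,0],0.6],
  [[0,0,0],[0,0,0],0.4],
  [[0,0,0],[0,0,0],0.4],
  [[0,0,0],[0,0,0],0.4],
  [[0,0,-3],[0,0,0],0.4],
  [[0,0,-7],[0,0,0],0.4],
  [[0,0,-11],[0,0,0],0.4],
  [[4,0,-12],[0,0,0],0.4],
  [[9,0,-12],[0,0,0],0.4],
  [[14,0,-12],[0,0,0],0.4],
  [[19,0,-12],[0,0,0],0.4],
])

```text
clock: 34.5
tool_pos: [0.4685, -0.1464, 0.1802]
eef_rot: [0.728, 0.686, 0.0, 0.0]
contact_force: [1.9, 0.6, 0.5]
opening: 0.597
finger_force: 0.0
```

Run:
```python
from h import *
snap("side","k1",(270,240,430,360),5)
to([.442,-.066,.12],91.1)
```

```text
shift cm [ 6.71 -3.1   6.1 ] [-0.25 -0.44 86.38] pos [ 0.4699 -0.1349  0.1806] q7 -0.25 t 34.55
```

View pics/k1.png

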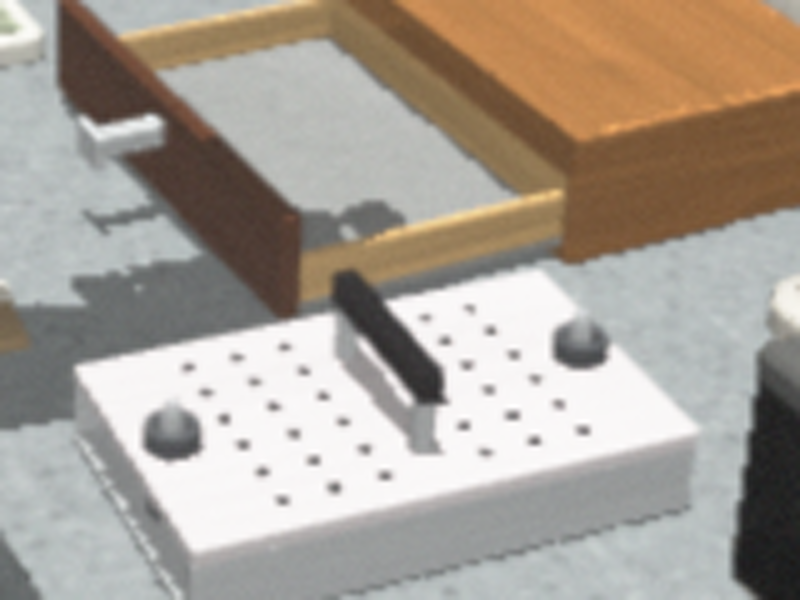

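The cover lies flat on the walls, with the pin tips showing through both collars at (172,430) and (580,340). Next I'll re-grip the pull.

Request:
carry_out([
  [[7.2,-2.9,4],[0,0,86.4],0.4],
  [[7.2,-2.9,4],[0,0,86.4],0.4],
  [[7.2,-2.9,4],[0,0,86.4],0.4],
  [[7.2,-2.9,4],[0,0,86.4],0.4],
  [[7.2,-2.9,4],[0,0,86.4],0.4],
  [[7.2,-2.9,4],[0,0,86.4],0.4],
  [[7.2,-2.9,4],[0,0,86.4],0.4],
  [[7.2,-2.9,4],[0,0,86.4],0.4],
  [[7.2,-2.9,4],[0,0,86.4],0.4],
  [[7.2,-2.9,4],[0,0,86.4],0.4],
  [[7.2,-2.9,4],[0,0,86.4],0.4],
  [[7.2,-2.9,4],[0,0,86.4],0.4],
], newtons=30)

```text
clock: 35.75
tool_pos: [0.4438, -0.0744, 0.1399]
eef_rot: [1.0, 0.004, 0.0, 0.0]
contact_force: [0.2, -0.5, -0.1]
opening: 0.602
finger_force: 0.0
```

Run:
```python
from h import *
to([.4445,-.066,.034],91.1)
```

```text
shift cm [ 0.08 -0.84 10.59] [ 0.   -0.01 -0.62] pos [ 0.4438 -0.0744  0.1399] q7 -1.32 t 35.75
```

Request:
carry_out([
  [[0.1,-0.85,3],[0,0,-0.6],0.4],
  [[0.1,-0.85,6.5],[0,0,-0.6],0.4],
  [[0.1,-0.85,9.5],[0,0,-0.6],0.4],
  [[0.1,-0.85,10.6],[0,0,-0.6],0.4],
  [[0.1,-0.85,10.6],[0,0,-0.6],0.4],
  [[0.1,-0.85,10.6],[0,0,-0.6],0.4],
  [[0.1,-0.85,10.6],[0,0,-0.6],1],
  [[0.1,-0.85,10.6],[0,0,-0.6],1],
  [[0.1,-0.85,10.6],[0,0,-0.6],1],
  [[0.1,-0.85,10.6],[0,0,-0.6],1],
  [[0.1,-0.85,10.6],[0,0,-0.6],1],
  [[0.1,-0.85,10.6],[0,0,-0.6],1],
])

```text
clock: 36.95
tool_pos: [0.4449, -0.0659, 0.0342]
eef_rot: [1.0, 0.008, 0.0, -0.0]
contact_force: [0.1, 0.1, 3.8]
opening: 0.153
finger_force: 30.0
```

Request:
carry_out([
  [[1.5,0,0],[0,0,0],1],
  [[3.5,0,0],[0,0,0],1],
  [[5.5,0,0],[0,0,0],1],
  [[7.5,0,0],[0,0,0],1],
  [[9.5,0,0],[0,0,0],1],
  [[11.5,0,0],[0,0,0],1],
  [[13.5,0,0],[0,0,0],1],
  [[15,0,0],[0,0,0],1],
  [[16,0,0],[0,0,0],1],
  [[16.8,0,0],[0,0,0],1],
  [[17.3,0,0],[0,0,0],1],
  [[17.3,0,0],[0,0,0],1],
])

```text
clock: 38.15
tool_pos: [0.6146, -0.0626, 0.0342]
eef_rot: [1.0, 0.008, -0.003, -0.001]
contact_force: [-5.8, 2.0, 10.2]
opening: 0.157
finger_force: 30.0
```

Request:
carry_out([
  [[0.4,0,0],[0,0,0],1],
  [[0.4,0,0],[0,0,0],1],
  [[0.4,0,0],[0,0,0],1],
])

```text
clock: 38.45
tool_pos: [0.6146, -0.0626, 0.0342]
eef_rot: [1.0, 0.007, -0.007, -0.002]
contact_force: [-14.4, 1.3, 16.1]
opening: 0.157
finger_force: 30.0
```

It's shut against its stop. I'll relax, release and withdraw.

Request:
carry_out([
  [[-0.5,0,0],[0,0,0],1],
  [[-0.5,0,0],[0,0,0],0.7],
  [[-0.5,0,0],[0,0,0],0.4],
  [[-0.5,0,0],[0,0,0],0.4],
  [[-0.5,0,0],[0,0,0],0.4],
  [[-0.5,0,-4],[0,0,0],0.4],
  [[-0.5,0,-8],[0,0,0],0.4],
  [[-2,0,-13],[0,0,0],0.4],
  [[-6,-4,-17],[0,0,0],0.4],
  [[-9,-8,-18],[0,0,0],0.4],
  [[-9,-8,-18],[0,0,0],0.4],
  [[-9,-8,-18],[0,0,0],0.4],
])

```text
clock: 39.65
tool_pos: [0.5292, 0.0185, 0.2147]
eef_rot: [1.0, 0.01, -0.0, -0.001]
contact_force: [0.3, -0.1, -0.0]
opening: 0.601
finger_force: 0.0
```

Run:
```python
from h import *
snap("side","z1",(190,190,450,370),3)
```

```text
(no output)
```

View pics/z1.png

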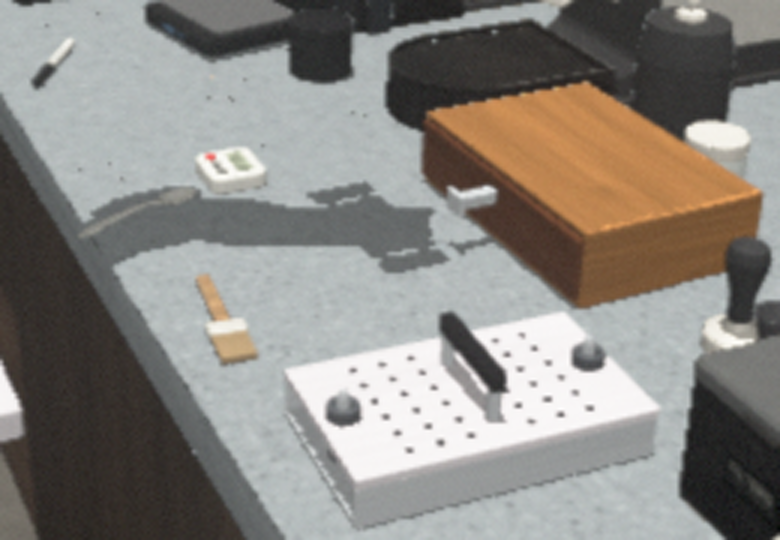

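The cover is seated, the drawer looks shut with its flange at (455,200), and the bystanders haven't moved. I'll compare the pull with the first picture before handing in.

Run:
```python
import cv2,numpy as np
a,b=[cv2.imread(f"pics/{n}.png",0) for n in("c3","z1")]
for nm,(x,y,w,h) in dict(pull=(440,180,60,36),unit=(560,200,180,80)).items():
    m=cv2.matchTemplate(b[y-12:y+h+12,x-12:x+w+12],a[y:y+h,x:x+w],cv2.TM_CCOEFF_NORMED); _,v,_,l=cv2.minMaxLoc(m); print(nm,v,np.array(l)-12)
```

```text
pull 0.9888601899147034 [ 3 -1]
unit 0.9952639937400818 [0 0]
```

```bash
python3 -c "
from plant import r
print(r.finish_job())"
```

```text
the job is handed in; nothing more can be done
None
```

The job is handed in: all three baskets present stand mouth up in the cassette, the cover is seated flat over both pins, the drawer is pushed shut to its stop, and the tamper, jigger and timer were left alone.

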